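# Index the turntable tray to the green-ringed hole

### The arm

A 6-joint arm with a two-finger parallel gripper is mounted at the origin on the work surface. World frame = base frame: x ahead of the robot, y to its left, z up, the work surface at z = 0. Lengths are in m, angles in rad, forces in N, time in s.
With the tool pointing down it reaches from about 0.35 to 0.975 m from the base axis. Payload 4.9 kg.
Tool frame: the origin (TCP) lies between the finger pads; the fingertips stand 14 mm ahead of it and the grasp point (between the pads) lies 5 mm behind it (manip.tcp_to_tips is the distance from the TCP to the fingertips, in m); z points along the fingers, y is the line along which they close (so a half turn about z gives the same grasp; the last joint's range is limited). The gripper opens to 85 mm and grips with 20 to 120 N. Pads are 22 mm wide; open, the fingers measure 114 mm over their backs; the gripper's body (76 mm by 85 mm) begins 54 mm behind the grasp point. The pads swing forward as they close: fully open they stand 13 mm farther back than shut.
Start: joints at [-1.42, 0.053, 1.613, -0, 1.476, -0.119], TCP at [0.167, -0.602, 0.245] pointing down, gripper open.
Joint ranges: [-3.01, 3.01], [-1.01, 2.22], [0.06, 2.58], [-1.02, 4.17], [0.09, 2.62], [-3.14, 3.14]. Speed limits (rad/s): [2.57, 2.57, 3.14, 3.14, 3.14, 3.14].

### API

Orientations are given as a unit quaternion [w, x, y, z].
In Python, from plant import manip gives the robot as it stands.
- The arm moves only by the tool servo_tool, never from a script. Its argument "moves" is a list that holds one entry, the list of rows, each a list of 7 numbers: the shift along the tool's x, y, z in mm, then the turn, a rotation vector about the tool's x, y, z in degrees, then the finger opening in mm, from 0 to 85.4. In form: [[[x, y, z, ax, ay, az, fingers], ...]]. A call has 1 to 12 rows; each row shifts and turns the commanded pose from where the row before left it, along the tool's axes as they then stand; what a row does not reach is not made up. A row lasts 1/8 s, in which the tool goes at most 62.5 mm and 10.7 degrees, less where a joint would pass 70% of its speed; a pose out of reach is approached as far as the arm can. A call with a gripper value outside its range is refused whole. The fingers move at their own pace and stop on an object; the grip force is fixed at half the most. Time passes only in rows, so rows that do not move let the fingers close. It gives the time, the measured TCP pose, the force, the opening and the grip force at its end, in the units of the state.
- manip.state(): the state, without advancing time (a new reading comes with each control period).
- manip.grab_frame(name): name is "side" or "top" or "wrist"; returns a dict with "image" (400x640x3 uint8, blue, green, red), "mtx" (3x3 intrinsics, pixels), "dist_coeffs" ([k1, k2, p1, p2, k3] as OpenCV has them; the pictures are not rectified), "eye" and "rotation" of the camera in the world. Camera axes: x right, y down, z forward; pixel columns grow to the right and rows downward; lengths in m; the calibration is good to about 2 mm. A picture is of the moment at which its call begins. There is no depth.
- manip.job_done(): hands the job in; it is judged then, once.
The state is a dict: "time": time; "joint_pos": joint angles; "joint_vel": joint speeds; "joint_efforts": joint torques, N m; "tool_pos": TCP position; "tool_rot": TCP orientation; "contact_force": force on the tool from outside, world axes, zero at the start; "ft_torque": the same for the moment, N m; "gripper_width": opening from 0.0 (shut) to 1.0 (fully open); "grasp_force": force on a finger pad.
Only numpy, scipy, OpenCV 4.12 (cv2) and the standard library are available. Lean on these libraries where they do the work, as an engineer would, in place of code of your own. Each camera call takes 0.05 s, during which the arm holds its last target. There are 200 camera calls.

### The job

The turntable tray on the vanity is locked by a spring pin with a red knob. Draw the pin up by its knob, turn the tray until the pin is over the hole with the green ring, and let the pin drop fully home there so that the tray is locked again, then let go. Keep the amber bottle standing and the clipper lying in the tray, and leave the other things on the vanity where they are.

Things in the scene. Friction and masses are not known exactly. Their poses are not given: they have to be found in the camera images.
- index_base: Fixed grey-blue square plate, 240 x 240 x 22 mm; origin at the centre of its underside, straight below the tray's vertical turning axis, z up. Six chamfered holes, 11 mm diameter, 14 mm deep, stand every 60 degrees on a circle of 100 mm radius about that axis. At the start the pin sits in the hole on the plate's own -x side. Plate and rings lie differently each time.
- pin_knob (a point): Centre of the round red knob (upright cylinder, 24 mm diameter, 24 mm high) on the spring pin, 100 mm from the tray's axis, above a lug of the tray (24 mm wide, top 41 mm above the vanity; 20 mm boss up to 55 mm). Pin home: this point is 72 mm above the vanity. Grip it from above, any way round: it spins freely about its upright axis. Moved sideways while drawn, it turns the tray.
- plunger (a joint): How far the pin (8 mm diameter, rounded tip) is drawn up, in m: 0 fully home, 0.010 or more when its tip is clear of the holes or rides on the plate, 0.018 at its upper stop. The spring pulls back with about 5 N when home, 10 N fully drawn. Let go, the pin drops into a hole if within some 3 mm of its centre, otherwise it rides on the plate.
- tray (a joint): Turn of the tray about its upright axis in rad, anticlockwise seen from above, about 0 at the start; holes are 1.047 apart. The tray turns lightly, without end stops; with the pin home it has only about 0.015 rad of play.
- mark_green: Flat green ring, 37 mm outside and 17 mm inside diameter, 1 mm thick, lying on the plate round the hole into which the pin has to go; origin at the hole's centre, on the plate's top (22 mm above the vanity). It is one hole away from the pin's first hole, on either side.
- mark_blue: Flat blue ring of the same size round the neighbouring hole on the other side of the pin's first hole: not wanted.
- amber_bottle: Closed amber glass bottle with black cap, 38 mm diameter, 75 mm high, standing loose in the pale yellow tray; origin at the centre of its underside, z up. The tray is round, 156 mm wide, its floor 30 mm and its rim 45 mm above the vanity.
- clipper: Stainless steel nail clipper, 60 x 13 x 14 mm, lying loose on the tray's floor; origin at the centre of its underside, long axis x.
- latch_box: Bystander: translucent box with hinged latch lid, 114 x 89 x 55 mm; origin at the centre of its underside.
- cold_pack: Bystander: purple plastic cold pack shell, 140 x 95 x 26 mm, lying flat; origin at the centre of its underside.
- cream_jar: Bystander: small rose jar, 64 mm diameter, 50 mm high; origin at the centre of its underside.
Things that resemble listed ones, but are neither listed nor needed, are in the scene too. There is more than one size of the amber_bottle; the job needs the smallest.

How it is judged:
On the way, in this order (a step that is already met when the one before it is completed fails the run):
1. the pin is drawn up clear of its first hole (value of joint plunger above 0.0095 m), for 0.1 s.
2. the tray is turned until the pin is over the green-ringed hole (horizontal distance between pin_knob and mark_green below 0.01 m), for 0.05 s.
At the end, for the whole second after the job is handed in: The pin is over the green-ringed hole (within 5 mm) and home in it (drawn less than 2.5 mm), the tray is at rest and released, the amber bottle stands upright (within 0.2 rad) and still on the tray, and the clipper lies in the tray (horizontal distance between pin_knob and mark_green below 0.005 m and value of joint plunger below 0.0025 m and velocity of joint tray between -0.05 and 0.05 rad/s and contact force between the fingers and index_base below 0.2 N and angle between amber_bottle's own z axis and vertical below 0.2 rad and horizontal distance between amber_bottle and index_base below 0.065 m and height (world z) of each of amber_bottle, clipper above 0.022 m and horizontal distance between clipper and index_base below 0.07 m and height (world z) of clipper below 0.045 m and linear speed of amber_bottle below 0.02 m/s); the robot touches nothing.
It fails at once if a bystander (latch box, cold pack or cream jar) is moved by more than 25 mm (distance of any of latch_box, cold_pack, cream_jar from where it was at the start of the episode above 0.025 m).
It fails at once if the amber bottle is tipped over (angle between amber_bottle's own z axis and vertical above 0.6 rad).
It also fails if it takes over 38 s, if anything falls off the work surface, if the arm or the gripper's body presses on something with over 40 N, if the wrist force passes 120 N, or if a joint passes its speed limit or range.

## Working session

There is one attempt and no reset: what is moved stays moved. The work goes in short steps, Python scripts to look and compute and a tool call to move; the robot and the scene stay as the last step left them, time stands still between calls to the robot, and variables do not carry over. Pictures are saved under pics/ and viewed, at most 10 in all, crops included, and the job is handed in when it is done.

Besides the shell and the picture viewer there is one more tool, called after ">>>" as name([rows], argument=value, ...), one row to a line, values as JSON. servo_tool: Moves the arm, as the interface text tells. Its arguments: {"type":"object","properties":{"moves":{"type":"array"}},"required":["moves"]}

```bash
mkdir -p pics
cat > h.py <<'E'
import numpy as np, cv2
from plant import manip
def grab(n,save=None):
    f=manip.grab_frame(n)
    if save: cv2.imwrite('pics/'+save,f['image'])
    return f
def ray(f,uv,z):
    p=cv2.undistortPoints(np.array([[uv]],float),np.array(f['mtx']),np.array(f['dist_coeffs']))[0,0]
    d=np.array(f['rotation'])@np.array([p[0],p[1],1]); e=np.array(f['eye'])
    return e+d*(z-e[2])/d[2]
def proj(f,P):
    R=np.array(f['rotation']);P=np.atleast_2d(np.array(P,float))
    rv=cv2.Rodrigues(R.T)[0]; t=-R.T@np.array(f['eye'])
    return cv2.projectPoints(P,rv,t,np.array(f['mtx']),np.array(f['dist_coeffs']))[0][:,0]
E
python3 - <<'E'
from h import *
import pickle
a=grab('top','top.png');b=grab('side','side.png')
pickle.dump((a,b),open('f.pkl','wb'))
print(a['eye'],a['rotation'],b['eye'],manip.state())
E
```

```text
[ 0.37702535 -0.03894273  1.5403717 ] [-0.04413986  0.70874572 -0.70321317  0.03496295] [-0.03239824 -0.95840993  1.0039337 ] {'time': 0.1, 'joint_pos': array([-1.42000661e+00,  5.33335475e-02,  1.61414360e+00, -1.78118016e-05,
        1.47600906e+00, -1.19002626e-01]), 'joint_vel': array([ 0.00063792, -0.0007524 , -0.00343898,  0.00019662, -0.00013277,
       -0.00121625]), 'joint_efforts': array([ 1.02628317e-03, -3.94900775e+01, -3.71364570e+01, -6.89897547e-05,
        3.93555456e-03, -9.54455544e-06]), 'tool_pos': array([ 0.16649539, -0.60186045,  0.24416728]), 'tool_rot': array([-9.46520928e-04,  9.90914742e-01,  1.34488208e-01, -2.39110786e-05]), 'contact_force': array([ 0.12306985, -0.85319295, -0.67541549]), 'ft_torque': array([-0.01550456, -0.00936747, -0.04745891]), 'grasp_force': 0.0, 'gripper_width': 0.9994685195752746}
```

View pics/top.png

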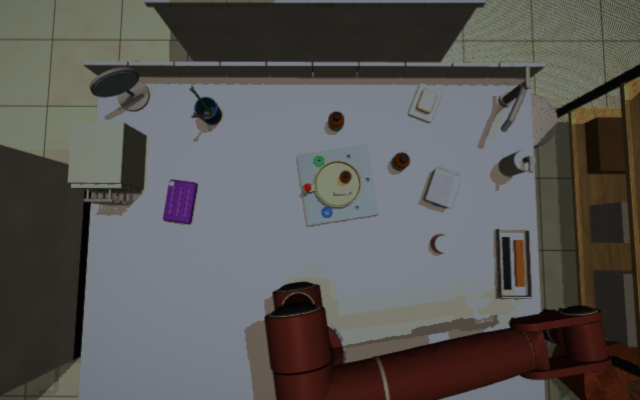

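View pics/side.png

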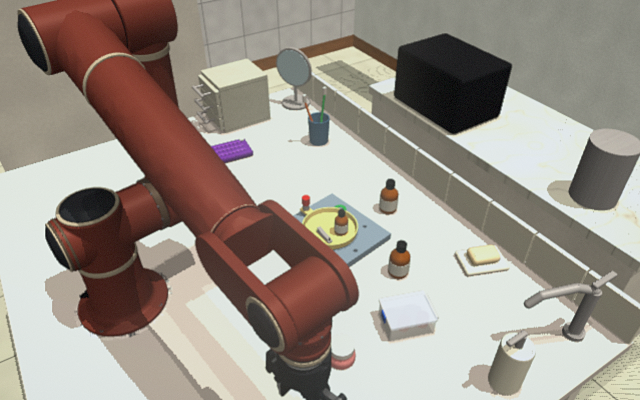

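The top view shows the plate around (338,185), the red knob at (308,188), the green ring at (319,160) and the blue ring at (327,212). There are three amber bottles: (336,121), (401,161) and (345,177). The one in the tray at (345,177) is the smallest and the only one standing in the tray, so it's the one meant. I'll enlarge to confirm and measure.

```bash
sed -i 's/^def grab(n/from scipy.spatial.transform import Rotation as Ro\ndef grab(n/; s/    if save/    f["rotation"]=Ro.from_quat(np.roll(f["rotation"],-1)).as_matrix()\n    if save/' h.py
cat >> h.py <<'E'
def cen(f,kind,box):
    u0,v0,u1,v1=box; im=f['image'][v0:v1,u0:u1]; h,s,v=[c.astype(int) for c in cv2.split(cv2.cvtColor(im,cv2.COLOR_BGR2HSV))]
    m={'red':((h<6)|(h>174))&(s>180)&(v>70),'green':(abs(h-68)<15)&(s>140)&(v>60),'blue':(abs(h-112)<12)&(s>170)&(v>60)}[kind]
    n,l,st,c=cv2.connectedComponentsWithStats(m.astype(np.uint8)); 
    if n<2:return None
    k=1+st[1:,4].argmax(); return c[k]+[u0,v0],st[k,4]
E
python3 - <<'E'
from h import *
import pickle
a,b=pickle.load(open('f.pkl','rb'))
for f in(a,b): f['rotation']=Ro.from_quat(np.roll(f['rotation'],-1)).as_matrix()
out=[]
for f,box in((a,(290,140,385,230)),(b,(290,185,400,270))):
    for k,z in(('red',.078),('green',.023),('blue',.023)):
        r=cen(f,k,box)
        if r: print(k,r,ray(f,r[0],z).round(4))
    u0,v0,u1,v1=box
    out.append(cv2.resize(f['image'][v0:v1,u0:u1],(400,400),interpolation=cv2.INTER_CUBIC))
cv2.imwrite('pics/c1.png',np.hstack(out))
for n,uv,z in(('box',(443,187),.05),('pack',(181,201),.026),('jar',(439,244),.05),('bot1',(336,121),.1),('bot2',(401,161),.1),('bot',(345,177),.1),('platecorners',(297,152),.022),('p',(367,146),.022),('p',(379,214),.022),('p',(306,224),.022)): print(n,ray(a,uv,z).round(3))
E
```

```text
red (array([306.91176471, 187.02941176]), np.int32(34)) [0.5357 0.0125 0.078 ]
green (array([318.42105263, 160.54385965]), np.int32(57)) [ 0.6311 -0.0231  0.023 ]
blue (array([326.5       , 211.64285714]), np.int32(56)) [ 0.4604 -0.0511  0.023 ]
red (array([305.47058824, 197.23529412]), np.int32(17)) [0.5401 0.0194 0.078 ]
green (array([341.07142857, 206.5       ]), np.int32(14)) [ 0.6397 -0.0159  0.023 ]
box [ 0.542 -0.429  0.05 ]
pack [0.492 0.431 0.026]
jar [ 0.358 -0.412  0.05 ]
bot1 [ 0.747 -0.079  0.1  ]
bot2 [ 0.618 -0.285  0.1  ]
bot [ 0.566 -0.108  0.1  ]
platecorners [0.66  0.049 0.022]
p [ 0.682 -0.186  0.022]
p [ 0.454 -0.224  0.022]
p [0.419 0.016 0.022]
```

View pics/c1.png

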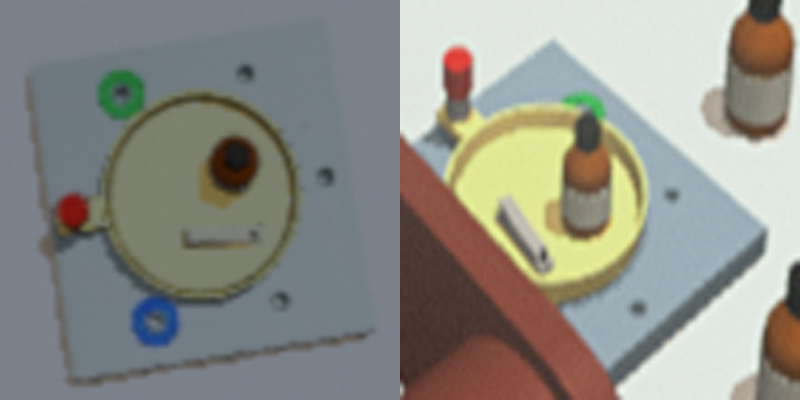

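The crop confirms it. The small bottle and the clipper are in the tray, the knob is at the lug, and the green ring is clockwise of it. Fitting the rings puts the axis at (0.554,-0.0865), the knob at (0.537,0.012) and the green hole at (0.631,-0.023). Next I'll move above the knob.

>>> servo_tool([
  [[29, -27.5, 0, 0, 0, 0, 50], [29, -27.5, 0, 0, 0, 0, 50], [29, -27.5, 0, 0, 0, 0, 50], [29, -27.5, 0, 0, 0, 0, 50], [29, -27.5, 0, 0, 0, 0, 50], [29, -27.5, 0, 0, 0, 0, 50], [29, -27.5, 0, 0, 0, 0, 50], [29, -27.5, 0, 0, 0, 0, 50], [29, -27.5, 0, 0, 0, 0, 50]],
])

```text
time: 1.23
tool_pos: [0.3525, -0.2929, 0.2448]
tool_rot: [-0.0, 0.991, 0.134, -0.0]
contact_force: [0.5, -0.0, 0.3]
gripper_width: 0.583
grasp_force: 0.0
```

>>> servo_tool([
  [[29, -27.5, 4, 0, 0, 0, 50], [29, -27.5, 4, 0, 0, 0, 50], [29, -27.5, 4, 0, 0, 0, 50], [29, -27.5, 4, 0, 0, 0, 50], [29, -27.5, 4, 0, 0, 0, 50], [29, -27.5, 4, 0, 0, 0, 50], [29, -27.5, 4, 0, 0, 0, 50], [29, -27.5, 4, 0, 0, 0, 50], [0, 0, 0, 0, 0, 0, 50], [0, 0, 0, 0, 0, 0, 50]],
])

```text
time: 2.48
tool_pos: [0.5168, -0.0205, 0.2129]
tool_rot: [0.0, 0.991, 0.135, -0.001]
contact_force: [-0.5, 0.2, -0.5]
gripper_width: 0.584
grasp_force: 0.0
```

Run:
```python
from h import *
s=manip.state(); p=np.array(s['tool_pos']);R=Ro.from_quat(np.roll(s['tool_rot'],-1)).as_matrix()
f=grab('wrist','w1.png'); r=cen(f,'red',(0,0,640,400)); g=cen(f,'green',(0,0,640,400)); b=cen(f,'blue',(0,0,640,400))
print(p,R.round(3),s['time'],s['gripper_width'])
print(r and (r,ray(f,r[0],.084)), g and (g,ray(f,g[0],.023)), b and(b,ray(f,b[0],.023)))
print('to knob',R.T@(np.array([.5368,.0123,.2])-p)*1000)
```

```text
[ 0.51676459 -0.02051556  0.21287782] [[ 0.964  0.267 -0.001]
 [ 0.267 -0.964 -0.   ]
 [-0.001 -0.    -1.   ]] 2.475 0.5840877401910695
((array([295.6039823 , 161.37389381]), np.int32(452)), array([0.53809847, 0.01372976, 0.084     ])) ((array([353.81308411,  74.42990654]), np.int32(642)), array([ 0.63124562, -0.02096752,  0.023     ])) ((array([334.27205882, 223.93137255]), np.int32(408)), array([ 0.45986388, -0.04916215,  0.023     ]))
to knob [ 28.07915133 -26.27926056  12.84829669]
```

View pics/w1.png

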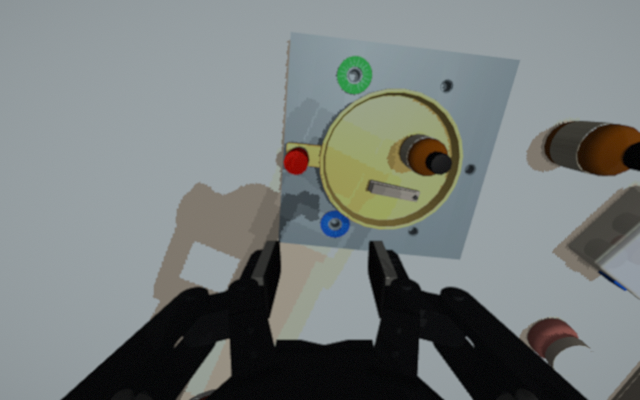

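The wrist view agrees to within 2 mm: knob (295,161), green ring (354,75), blue ring (334,224). I'll centre over the knob and go down around it.

>>> servo_tool([
  [[14.5, -13.5, 5, 0, 0, 0, 50], [14.5, -13.5, 5, 0, 0, 0, 50], [0, 0, 22, 0, 0, 0, 50], [0, 0, 22, 0, 0, 0, 50], [0, 0, 22, 0, 0, 0, 50], [0, 0, 22, 0, 0, 0, 50], [0, 0, 22, 0, 0, 0, 50], [0, 0, 11, 0, 0, 0, 50], [0, 0, 11, 0, 0, 0, 50], [0, 0, 0, 0, 0, 0, 50], [0, 0, 0, 0, 0, 0, 50]],
])

```text
time: 3.9
tool_pos: [0.5385, 0.0134, 0.072]
tool_rot: [0.0, 0.991, 0.134, 0.001]
contact_force: [0.2, 0.5, -1.0]
gripper_width: 0.583
grasp_force: 0.0
```

Run:
```python
from h import *
s=manip.state(); print(s['tool_pos'],s['contact_force'])
f=grab('wrist'); i=f['image']; t=grab('top')['image'][150:225,270:370]
cv2.imwrite('pics/w2.png',np.hstack([i[140:400,150:500],cv2.resize(t,(350,260),interpolation=cv2.INTER_CUBIC)]))
```

```text
[0.53849176 0.01336274 0.07203257] [ 0.16959197  0.49666917 -0.97592954]
```

View pics/w2.png

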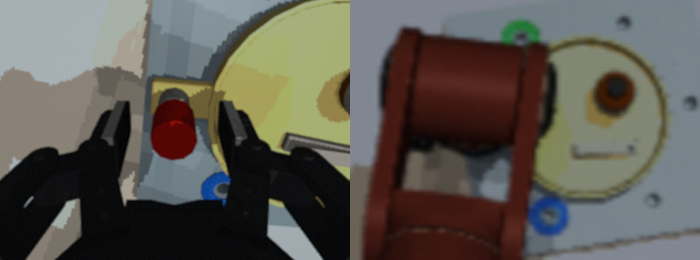

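The knob, at (173,130) in the crop, sits between the open fingers. I'll close on it.

>>> servo_tool([
  [[0, 0, 0, 0, 0, 0, 35], [0, 0, 0, 0, 0, 0, 20], [0, 0, 0, 0, 0, 0, 15], [0, 0, 0, 0, 0, 0, 15], [0, 0, 0, 0, 0, 0, 15], [0, 0, 0, 0, 0, 0, 15]],
])

```text
time: 4.75
tool_pos: [0.5384, 0.0134, 0.0719]
tool_rot: [0.0, 0.991, 0.134, 0.001]
contact_force: [-0.6, 1.1, 5.5]
gripper_width: 0.258
grasp_force: 59.0
```

>>> servo_tool([
  [[0, 0, -4, 0, 0, 0, 15], [0, 0, -4, 0, 0, 0, 15], [0, 0, -4, 0, 0, 0, 15], [0, 0, -2, 0, 0, 0, 15], [0, 0, 0, 0, 0, 0, 15], [0, 0, 0, 0, 0, 0, 15]],
])

```text
time: 5.5
tool_pos: [0.5373, 0.0133, 0.0848]
tool_rot: [-0.0, 0.991, 0.134, -0.001]
contact_force: [0.1, -1.2, -9.2]
gripper_width: 0.262
grasp_force: 59.1
```

Run:
```python
from h import *
c=np.array([.5538,-.0857]);k=np.array([.5384,.0134]);s=manip.state();print(s['tool_pos'],s['contact_force'],s['grasp_force'])
f=grab('top');
for n in('green','blue'): print(n,cen(f,n,(290,140,385,230)))
k=c+(k-c)*.1/np.linalg.norm(k-c); g=np.array([.6312,-.022])
a0=np.arctan2(*(k-c)[::-1]);a1=np.arctan2(*(g-c)[::-1]);print(a0,a1)
P=np.array([c+.1*np.array([np.cos(a),np.sin(a)]) for a in np.linspace(a0,a1,13)])
X=np.array([[.964,.267],[.267,-.964]])
print((np.diff(P,axis=0)@X.T*1000).round(1))
```

```text
[0.53733007 0.01333745 0.08476741] [ 0.14302375 -1.17256125 -9.19301453] 59.05358970165253
green (array([318.12903226, 158.16129032]), np.int32(31))
blue (array([326.30508475, 211.72881356]), np.int32(59))
1.7249618393061923 0.6886073017967874
[[8.5 1.4]
 [8.4 2.1]
 [8.2 2.8]
 [7.9 3.5]
 [7.6 4.2]
 [7.2 4.8]
 [6.7 5.4]
 [6.2 6. ]
 [5.7 6.5]
 [5.1 7. ]
 [4.5 7.4]
 [3.8 7.7]]
```

The spring pulls at 9 N with the knob about 13 mm up, so the pin is drawn. Now I'll turn clockwise along the arc, gently.

>>> servo_tool([
  [[2, 0.3, 0, 0, 0, 0, 15], [3, 0.5, 0, 0, 0, 0, 15], [3.5, 0.6, 0, 0, 0, 0, 15], [4.2, 1.0, 0, 0, 0, 0, 15], [4.2, 1.1, 0, 0, 0, 0, 15], [4.1, 1.4, 0, 0, 0, 0, 15], [4.1, 1.4, 0, 0, 0, 0, 15], [4.0, 1.7, 0, 0, 0, 0, 15], [3.9, 1.8, 0, 0, 0, 0, 15], [3.8, 2.1, 0, 0, 0, 0, 15], [3.8, 2.1, 0, 0, 0, 0, 15]],
])

```text
time: 6.92
tool_pos: [0.5813, 0.0111, 0.0854]
tool_rot: [-0.0, 0.991, 0.134, 0.0]
contact_force: [1.4, 5.0, -8.9]
gripper_width: 0.263
grasp_force: 59.0
```

>>> servo_tool([
  [[3.6, 2.4, 0, 0, 0, 0, 15], [3.6, 2.4, 0, 0, 0, 0, 15], [3.4, 2.7, 0, 0, 0, 0, 15], [3.3, 2.7, 0, 0, 0, 0, 15], [3.1, 3.0, 0, 0, 0, 0, 15], [3.1, 3.0, 0, 0, 0, 0, 15], [2.9, 3.2, 0, 0, 0, 0, 15], [2.8, 3.3, 0, 0, 0, 0, 15], [2.6, 3.5, 0, 0, 0, 0, 15], [2.5, 3.5, 0, 0, 0, 0, 15], [0, 0, 0, 0, 0, 0, 15]],
])

```text
time: 8.3
tool_pos: [0.6202, -0.0098, 0.086]
tool_rot: [0.0, 0.991, 0.134, 0.002]
contact_force: [4.2, 4.7, -9.2]
gripper_width: 0.26
grasp_force: 59.1
```

Run:
```python
from h import *
s=manip.state();p=s['tool_pos'];R=Ro.from_quat(np.roll(s['tool_rot'],-1)).as_matrix();print(p,s['contact_force'],s['grasp_force'])
c=np.array([.5538,-.0857]);g=np.array([.6312,-.022]);g=c+(g-c)*.1/np.linalg.norm(g-c)
d=g-p[:2];print('radius',np.linalg.norm(p[:2]-c),'to green tool mm',R.T@np.r_[d,0]*1000)
f=grab('wrist'); t=grab('top')['image'][140:225,280:390]
cv2.imwrite('pics/w3.png',np.hstack([f['image'][100:400,120:520],cv2.resize(t,(390,300),interpolation=cv2.INTER_CUBIC)]))
```

```text
[ 0.62022569 -0.00975006  0.08602127] [ 4.221499    4.72344435 -9.17438676] 59.08994257450104
radius 0.10089977861868969 to green tool mm [ 7.09445284 14.82864147  0.03869537]
```

View pics/w3.png

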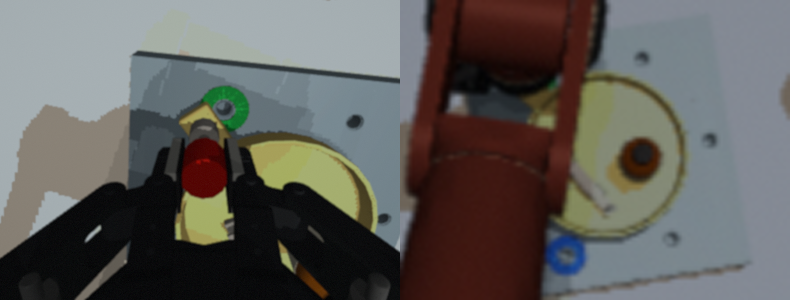

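The tray has turned with the knob. The green ring at (224,108) is just ahead of the pin, and the bottle is still standing. I'll finish the arc.

>>> servo_tool([
  [[1.9, 3.6, 0, 0, 0, 0, 15], [1.8, 3.6, 0, 0, 0, 0, 15], [1.6, 3.6, 0, 0, 0, 0, 15], [1.2, 2.6, 0, 0, 0, 0, 15], [0.6, 1.4, 0, 0, 0, 0, 15], [0, 0, 0, 0, 0, 0, 15], [0, 0, 0, 0, 0, 0, 15]],
])

```text
time: 9.28
tool_pos: [0.6317, -0.0218, 0.0865]
tool_rot: [0.0, 0.991, 0.134, 0.003]
contact_force: [6.1, 4.6, -9.4]
gripper_width: 0.26
grasp_force: 59.1
```

Run:
```python
from h import *
s=manip.state();p=s['tool_pos'];R=Ro.from_quat(np.roll(s['tool_rot'],-1)).as_matrix();print(p,s['contact_force'],s['grasp_force'])
c=np.array([.5538,-.0857]);g=np.array([.6312,-.022]);g=c+(g-c)*.1/np.linalg.norm(g-c)
d=g-p[:2];print('radius',np.linalg.norm(p[:2]-c),'to green tool mm',R.T@np.r_[d,0]*1000)
```

```text
[ 0.63174687 -0.02181276  0.08650318] [ 6.10826075  4.64678205 -9.36646562] 59.10200536251068
radius 0.1007833948636357 to green tool mm [-0.79800351  0.1331951  -0.00470345]
```

It's over the hole to within about 1 mm. The force is purely radial, so there's nothing to correct tangentially. Lowering with the grip kept.

>>> servo_tool([
  [[0.5, -0.2, 2, 0, 0, 0, 15], [0, 0, 2, 0, 0, 0, 15], [0, 0, 2, 0, 0, 0, 15], [0, 0, 2, 0, 0, 0, 15], [0, 0, 2, 0, 0, 0, 15], [0, 0, 1.5, 0, 0, 0, 15], [0, 0, 1, 0, 0, 0, 15], [0, 0, 0, 0, 0, 0, 15], [0, 0, 0, 0, 0, 0, 15]],
])

```text
time: 10.4
tool_pos: [0.6322, -0.022, 0.0746]
tool_rot: [0.001, 0.991, 0.134, 0.003]
contact_force: [3.1, 2.9, -6.8]
gripper_width: 0.258
grasp_force: 59.4
```

The pin is going in: the knob is about 3 mm above home and the spring still pulls downward. I'll lower the rest and let go.

>>> servo_tool([
  [[0, 0, 1.5, 0, 0, 0, 15], [0, 0, 0.8, 0, 0, 0, 15], [0, 0, 0, 0, 0, 0, 15], [0, 0, 0, 0, 0, 0, 25], [0, 0, 0, 0, 0, 0, 35], [0, 0, 0, 0, 0, 0, 50], [0, 0, 0, 0, 0, 0, 50], [0, 0, 0, 0, 0, 0, 50]],
])

```text
time: 11.4
tool_pos: [0.6296, -0.0218, 0.0705]
tool_rot: [0.0, 0.991, 0.134, -0.0]
contact_force: [-1.3, -0.9, -0.2]
gripper_width: 0.584
grasp_force: 0.0
```

>>> servo_tool([
  [[0, 0, -5, 0, 0, 0, 50], [0, 0, -10, 0, 0, 0, 50], [0, 0, -20, 0, 0, 0, 50], [0, 0, -25, 0, 0, 0, 50], [0, 0, -30, 0, 0, 0, 50], [-30, 0, -30, 0, 0, 0, 50], [-35, 0, -10, 0, 0, 0, 50], [-35, 0, 0, 0, 0, 0, 50], [-35, 0, 0, 0, 0, 0, 50], [0, 0, 0, 0, 0, 0, 50], [0, 0, 0, 0, 0, 0, 50]],
])

```text
time: 12.78
tool_pos: [0.5004, -0.0578, 0.2019]
tool_rot: [0.0, 0.991, 0.134, 0.001]
contact_force: [0.5, -0.1, 0.5]
gripper_width: 0.582
grasp_force: 0.0
```

Run:
```python
from h import *
f=grab('wrist');b=grab('side')
for n,z in(('red',.084),('red',.074),('green',.023)):
    r=cen(f,n,(0,0,640,400)); print(n,r and(r,ray(f,r[0],z)))
r=cen(b,'red',(300,180,420,260));print('side',r,'expected home/4/10mm',proj(b,[[.631,-.022,z] for z in(.072,.076,.082)]))
cv2.imwrite('pics/w4.png',np.hstack([f['image'][0:300,200:600],cv2.resize(b['image'][170:270,280:410],(390,300),interpolation=cv2.INTER_CUBIC)]))
```

```text
red ((array([324.62517289,  32.11894882]), np.int32(723)), array([ 0.63047421, -0.02181472,  0.084     ]))
red ((array([324.62517289,  32.11894882]), np.int32(723)), array([ 0.63254645, -0.02129137,  0.074     ]))
green ((array([310.93548387,  53.16935484]), np.int32(124)), array([ 0.62159968, -0.01039882,  0.023     ]))
side (array([340.3 , 192.65]), np.int32(20)) expected home/4/10mm [[340.17446883 195.66521359]
 [340.205287   194.57797133]
 [340.25171931 192.93995519]]
```

View pics/w4.png

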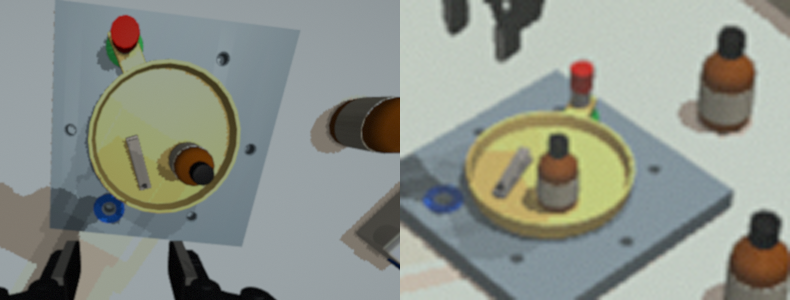

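The wrist view shows the knob over the green ring, with the bottle standing and the clipper lying in the tray. To check the pin's height, I'll compare the side-view offset with the start picture, where the pin was home.

Run:
```python
from h import *
import pickle
a,b0=pickle.load(open('f.pkl','rb')); b0['rotation']=Ro.from_quat(np.roll(b0['rotation'],-1)).as_matrix()
b=grab('side')
def prof(f,P):
    e=proj(f,[P])[0]; u,v=e.round().astype(int)
    im=f['image'][v-14:v+16,u-4:u+5].astype(int)
    red=(im[:,:,2]-im[:,:,:2].max(2)).clip(0)
    w=red*(red>50); ys=np.arange(v-14,v+16)
    print(e, 'centroid', (w.sum(1)@ys)/w.sum()-e[1], w.sum(1))
prof(b0,[.5375,.0133,.072]); prof(b,[.6312,-.022,.072])
```

```text
[305.83896048 200.34525768] centroid -1.797003999594267 [   0    0    0    0    0    0    0    0    0  514 1024 1178 1136  874
  466  236  288  354  295  163    0    0    0    0    0    0    0    0
    0    0]
[340.23227381 195.64131005] centroid -2.5256563544419066 [  0   0   0   0   0   0   0   0 243 794 950 930 774 452 103  53 108 112
  55   0   0   0   0   0   0   0   0   0   0   0]
```

The knob's top edge is at −5.3 px at the start and −5.24 px now, relative to the expected home position. That is within about 0.3 mm, so the pin is home. Handing in.

```bash
python3 -c "
from plant import manip
print(manip.job_done())"
```

```text
the job is handed in; nothing more can be done
None
```

The job is handed in: the pin is home in the green-ringed hole and released, with the bottle standing and the clipper in the tray in the last pictures; the hand-in gave no verdict.

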